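Refill the truffle box on the counter

TASK

Lever the lid of the counter box wide open with the palette knife, keeping the gripper itself off the lid until it is well ajar, and lay the knife down on the counter. Then tip the beaker low over the box so that all five truffles end up in it, and stand the empty beaker upright, wholly on the pan of the scale again. Leave everything else on the counter where it is.

Things in the scene. Friction and masses are not known exactly. Their poses are not given: they have to be found in the camera images.
- box: Counter box of plain brown wood, fixed to the counter, 120 (its x) by 170 (its y) by 50 mm high (58 mm with the lid shut), walls and floor 6 mm. Origin: centre of its underside, z up. Its lid is hinged along the +x side; the lid's lip is on the -x side.
- lip (a point): Point on the lid, on the underside of the lip, midway along it. The lid is 8 mm thick; its lip overhangs the box's -x wall by 14 mm (full 170 mm length) and this point is 7 mm outside that wall, 50 mm above the counter when shut. Nothing lies under it but a plinth at the foot of the wall, 6 mm high and 6 mm out. Axes: those of the lid, equal to the box's when shut.
- hinge (a point): Middle of the lid's hinge line, which runs along the box's y axis on top of its +x wall, 50 mm above the counter. The lip point lies 127 mm from it.
- lid (a joint): Angle of the lid, rad: 0 shut, 1.57 straight up, stop at 1.85 (leaning back beyond the +x side). Stiff hinge: the lid (120 g) stays where it is left; lifting it at the lip takes about 1.5 N, pushing it shut about 1 N.
- knife: Palette knife lying flat: dark wooden handle 100 x 20 x 20 mm and a flat steel blade 90 long, 28 wide, 3 mm thick, level with the handle's underside. Origin: middle of the handle's underside; x runs along the knife towards the blade (handle from x -50 to +50, blade from +50 to +140 mm), z up. 90 g, balances about 25 mm from the origin towards the blade.
- tip (a point): Middle of the blade's end, half way through its thickness, 140 mm from the knife's origin along its x.
- beaker: Straight round steel beaker, open at the top, outer diameter 60 mm, height 90 mm, wall 3 mm, floor 4 mm, about 160 g empty. Origin: centre of its underside, z towards the mouth. Stands on the scale's round pan. It can be gripped across its outside. The truffles fill it to about 40 mm; they roll out when it is tipped to about 110 degrees, and if some jam against one another, rocking it frees them.
- rim (a point): Centre of the beaker's mouth, 90 mm above its underside.
- scale: Low grey counter scale, fixed, 160 (x) by 140 (y) mm, body 26 mm high. Origin: centre of its underside.
- pan (a point): Centre of the top of the scale's round steel pan (diameter 116 mm), 34 mm above the counter, 12 mm from the scale's origin along its x.
- truffle0: Round chocolate truffle, a smooth, slippery hard brown ball of 22 mm diameter, 12 g, in the beaker at the start; origin at its centre. It rolls.
- truffle1: Round chocolate truffle, a smooth, slippery hard brown ball of 22 mm diameter, 12 g, in the beaker at the start; origin at its centre. It rolls.
- truffle2: Round chocolate truffle, a smooth, slippery hard brown ball of 22 mm diameter, 12 g, in the beaker at the start; origin at its centre. It rolls.
- truffle3: Round chocolate truffle, a smooth, slippery hard brown ball of 22 mm diameter, 12 g, in the beaker at the start; origin at its centre. It rolls.
- truffle4: Round chocolate truffle, a smooth, slippery hard brown ball of 22 mm diameter, 12 g, in the beaker at the start; origin at its centre. It rolls.
- jar: Closed glass jar, 70 mm across, 110 mm high; a bystander, origin at the centre of its underside.
- tea_tin: Round tea tin, 60 mm across, 85 mm high; a bystander, origin at the centre of its underside.
- pack: Wrapped pack, 60 x 100 x 30 mm; a bystander, origin at the centre of its underside.
- dish: Small white bowl, 76 mm across, 35 mm high; a bystander, origin at the centre of its underside.
- spool: Cardboard ribbon spool, 52 mm across, 32 mm high; a bystander, origin at the centre of its underside.
- bar_stack: Stack of three chocolate bars, 75 x 150 x 33 mm (one piece); a bystander, origin at the centre of its underside.
Things that resemble listed ones, but are neither listed nor needed, are in the scene too. What is shaped like the knife but blue or green is not meant.

How it is judged:
On the way, in this order (a step that is already met when the one before it is completed fails the run):
1. the knife's blade has levered the lid ajar (over 0.3 rad, knife touching it) (value of joint lid above 0.3 rad and contact force between knife and lid above 0.1 N).
2. with the lid wide open (over 1.2 rad), the beaker is tipped past 75 degrees over the box, its mouth within 120 mm of the box's middle (value of joint lid above 1.2 rad and angle between beaker's own z axis and vertical above 1.3 rad and horizontal distance between rim and box below 0.12 m), for 0.1 s.
At the end, for the whole second after the job is handed in: The lid stands open beyond 1.2 rad; the knife lies on the counter (its origin and its tip below 30 mm), at rest; all five truffles lie at rest inside the box, below its rim; the beaker stands upright (within 0.08 rad) at rest on the scale's pan, its centre within 28 mm of the pan's centre (value of joint lid above 1.2 rad and height (world z) of each of knife, tip below 0.03 m and linear speed of each of knife, beaker below 0.03 m/s and x of truffle0 in the frame of box between -0.054 and 0.054 m and y of truffle0 in the frame of box between -0.079 and 0.079 m and z of truffle0 in the frame of box between 0.005 and 0.05 m and linear speed of each of truffle0, truffle1, truffle2, truffle3, truffle4 below 0.06 m/s and x of truffle1 in the frame of box between -0.054 and 0.054 m and y of truffle1 in the frame of box between -0.079 and 0.079 m and z of truffle1 in the frame of box between 0.005 and 0.05 m and x of truffle2 in the frame of box between -0.054 and 0.054 m and y of truffle2 in the frame of box between -0.079 and 0.079 m and z of truffle2 in the frame of box between 0.005 and 0.05 m and x of truffle3 in the frame of box between -0.054 and 0.054 m and y of truffle3 in the frame of box between -0.079 and 0.079 m and z of truffle3 in the frame of box between 0.005 and 0.05 m and x of truffle4 in the frame of box between -0.054 and 0.054 m and y of truffle4 in the frame of box between -0.079 and 0.079 m and z of truffle4 in the frame of box between 0.005 and 0.05 m and angle between beaker's own z axis and vertical below 0.08 rad and horizontal distance between beaker and pan below 0.028 m and height (world z) of beaker between 0.028 and 0.04 m); the robot touches nothing.
It fails at once if the gripper or arm touches the lid while it is open less than 0.3 rad (value of joint lid below 0.3 rad and contact force between any of the fingers, the arm and lid above 0.5 N).
It fails at once if the beaker is tipped out from high up (tilted past 75 degrees with its mouth's centre over 230 mm above the counter) (angle between beaker's own z axis and vertical above 1.3 rad and height (world z) of rim above 0.23 m).
It fails at once if a bystander is moved more than 30 mm (distance of any of jar, tea_tin, pack, dish, spool, bar_stack from where it was at the start of the episode above 0.03 m).
It also fails if it takes over 72 s, if anything falls off the work surface, if the arm or the gripper's body presses on something with over 40 N, if the wrist force passes 120 N, or if a joint passes its speed limit or range.

ROBOT

A 6-joint arm with a two-finger parallel gripper is mounted at the origin on the work surface. World frame = base frame: x ahead of the robot, y to its left, z up, the work surface at z = 0. Lengths are in m, angles in rad, forces in N, time in s.
With the tool pointing down it reaches from about 0.275 to 0.725 m from the base axis. Payload 15.9 kg.
Tool frame: the origin (TCP) lies on the centre line of the jaws, within the pads' length; the fingertips stand ahead of it and the grasp point (between the pads) lies 3 mm ahead of it (tip_extent is the z of the fingertips in the tool frame, in m); z points along the fingers, y is the line along which they close (so a half turn about z gives the same grasp; the last joint's range is limited). The gripper opens to 85 mm and grips with 20 to 120 N. Pads are 22 mm wide; open, the fingers measure 114 mm over their backs; the gripper's body (76 mm by 85 mm) begins 54 mm behind the grasp point. The pads swing forward as they close: fully open they stand 13 mm farther back than shut.
Start: joints at [1.136, 0.213, -0.034, 1.323, 0, 1.571], TCP at [0.211, 0.453, 0.253] pointing down, gripper open.
Joint ranges: [-2.98, 2.98], [-0.74, 1.72], [-1.14, 1.35], [-2.1, 2.04], [-1.57, 1.44], [-3.14, 3.14]. Speed limits (rad/s): [1.89, 1.89, 2.39, 2.57, 3.14, 3.14].

INTERFACE

Orientations are given as a unit quaternion [x, y, z, w].
In Python, from cell import * gives the robot as it stands. The module is installed in compiled form; this text tells all that it offers.
- The arm moves only by the shell command python3 -m pendant 'ROWS' [OPENING] [FORCE]. ROWS is JSON, a list of rows, each an object of numbers: "tx", "ty", "tz": the shift along the tool's x, y, z scaled (see below); "wx", "wy", "wz": the turn, a rotation vector about the tool's x, y, z scaled (see below). A call has 1 to 10 rows; each row is the pose to reach, as a shift and turn from the pose commanded when the call began, along the tool's axes at that moment; what a row does not reach only later rows make up. The controller multiplies each number of a shift by 0.12 m and each number of a turn by pi/2 rad. A row lasts 1/10 s, in which the tool goes at most 50 mm and 8.59 degrees, less where a joint would pass 70% of its speed; a pose out of reach is approached as far as the arm can. A call with a number of a shift or a turn outside -1 to 1 is refused whole. A call with a gripper value outside its range is refused whole. OPENING is the opening, from -1 (shut) to 1 (fully open), set as the call begins (- or left out, the last holds). The fingers move at their own pace and stop on an object; FORCE is the grip in N (left out, the last holds). Time passes only in rows, so rows that repeat a pose let the fingers close. It gives the time, the measured TCP pose, the force, the opening and the grip force at its end, in the units of the state.
- sense(): the state, without advancing time (a new reading comes with each control period).
- snapshot(name): name is "scene" or "top" or "wrist"; returns a dict with "image" (480x640x3 uint8, red, green, blue), "intrinsics" (3x3 intrinsics, pixels), "k1" (the pictures are not rectified: a ray, as slopes to the right and down, at radius r is drawn at 1 + k1 r^2 times it, then the intrinsics apply), "R" (3x3) and "t" (3): a world point X has camera coordinates R X + t; the wrist camera has in their place "hand_eye" (4x4, takes a point from camera to tool coordinates, whose origin is the TCP and whose axes are the flange's). Camera axes: x right, y down, z forward; pixel columns grow to the right and rows downward; lengths in m; the calibration is good to about 2 mm. A picture is of the moment at which its call begins: read the wrist's pose just before it. There is no depth.
- hand_in(): hands the job in; it is judged then, once.
The state is a dict: "clock": time; "qpos": joint angles; "qd": joint speeds; "effort": joint torques, N m; "tool_pos": TCP position; "orientation": TCP orientation; "contact_force": force on the tool from outside, world axes, zero at the start; "wrist_torque": the same for the moment, N m; "width": finger opening in m; "finger_force": force on a finger pad.
Only numpy, scipy, OpenCV 4.12 (cv2) and the standard library are available. Lean on these libraries where they do the work, as an engineer would, in place of code of your own. Each camera call takes 0.05 s, during which the arm holds its last target. There are 200 camera calls.

## Working session

There is one attempt and no reset: what is moved stays moved. The work goes in short steps, Python scripts to look and compute and a shell command to move; the robot and the scene stay as the last step left them, time stands still between calls to the robot, and variables do not carry over. Pictures are saved under pics/ and viewed, at most 10 in all, crops included, and the job is handed in when it is done.

```bash
mkdir -p pics; cat > h.py <<'E'
import numpy as np, cv2, json
from cell import *
from scipy.spatial.transform import Rotation as Ro
def snap(n,f):
    s=sense(); d=snapshot(n)
    cv2.imwrite(f'pics/{f}.png',cv2.cvtColor(d['image'],cv2.COLOR_RGB2BGR))
    if 'hand_eye' in d:
        T=np.eye(4);T[:3,:3]=Ro.from_quat(s['orientation']).as_matrix();T[:3,3]=s['tool_pos']
        M=np.linalg.inv(T@np.array(d['hand_eye'])); d['R']=M[:3,:3]; d['t']=M[:3,3]
    c={k:np.array(d[k]).tolist() for k in('intrinsics','k1','R','t')}
    json.dump(c,open(f'pics/{f}.json','w')); return d
def load(f): return json.load(open(f'pics/{f}.json'))
def ray(c,px):
    K=np.array(c['intrinsics']);k1=float(c['k1'])
    u=cv2.undistortPoints(np.array([[px]],float),K,np.array([k1,0,0,0.]))[0,0]
    R=np.array(c['R']);t=np.array(c['t'])
    return -R.T@t, R.T@np.array([*u,1])
def onz(c,px,z):
    o,d=ray(c,px); return o+d*(z-o[2])/d[2]
def proj(c,X):
    p=cv2.projectPoints(np.array([X],float),cv2.Rodrigues(np.array(c['R']))[0],np.array(c['t'],float),np.array(c['intrinsics']),np.array([float(c['k1']),0,0,0.]))[0]
    return p[0,0]
def st():
    s=sense(); R=Ro.from_quat(s['orientation']).as_matrix()
    print('t',round(s['clock'],2),'p',np.round(s['tool_pos'],4),'R',np.round(R,3).tolist(),'F',np.round(s['contact_force'],1),'w',round(s['width'],4),'ff',np.round(s['finger_force'],1),'q',np.round(s['qpos'],2))
E
python3 - <<'E'
from h import *
for n in('scene','top'):
    d=snap(n,n+'0'); print(n,np.round(d['intrinsics'],1).tolist(),d['k1'],np.round(d['R'],3).tolist(),np.round(d['t'],3))
st()
E
```

```text
scene [[490.0, 0.0, 317.0], [0.0, 490.0, 237.3], [0.0, 0.0, 1.0]] -0.09297593478694356 [[0.659, 0.752, 0.01], [0.45, -0.383, -0.806], [-0.603, 0.536, -0.591]] [-0.313 -0.182  1.627]
top [[534.3, 0.0, 314.0], [0.0, 534.3, 236.2], [0.0, 0.0, 1.0]] 0.05558573224369981 [[0.015, -1.0, 0.015], [-0.991, -0.017, -0.13], [0.13, -0.013, -0.991]] [-0.045  0.536  1.144]
t 0.1 p [0.2105 0.4532 0.2529] R [[-0.907, 0.421, -0.0], [0.421, 0.907, -0.001], [0.0, -0.001, -1.0]] F [ 0.5 -0.3 -0.4] w 0.0855 ff 0.0 q [ 1.14  0.21 -0.03  1.32  0.    1.57]
```

View pics/top0.png

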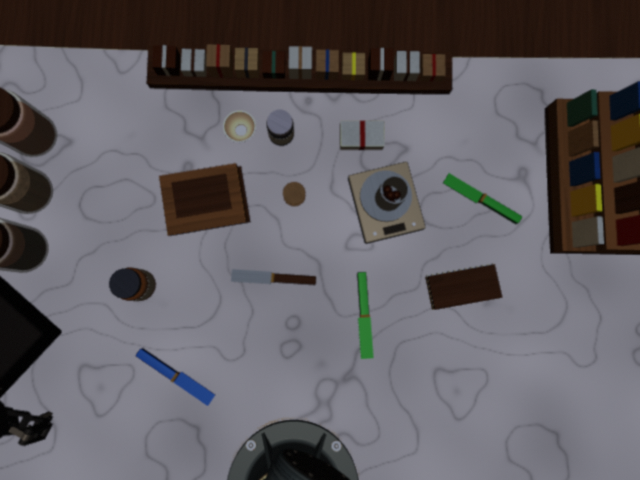

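View pics/scene0.png

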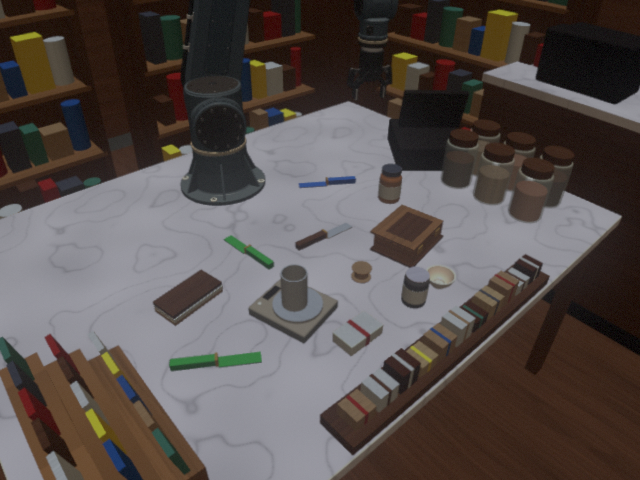

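The top view shows the box at about (204,200), the dark-handled knife from (232,275) to (316,280), the beaker at (390,192) on the scale at (386,203), and the spool at (294,193). Next I enlarge the box and knife to find the lip side.

```bash
python3 - <<'E'
from h import *
a=cv2.imread('pics/top0.png'); b=cv2.imread('pics/scene0.png')
A=cv2.resize(a[150:300,145:345],(800,600),interpolation=cv2.INTER_CUBIC)[:, :]
A=cv2.resize(A,(400,300),interpolation=cv2.INTER_AREA)
A2=cv2.resize(a[150:300,330:530],(400,300),interpolation=cv2.INTER_CUBIC)
B=cv2.resize(b[190:290,280:460],(540,300),interpolation=cv2.INTER_CUBIC)
B2=cv2.resize(b[255:345,240:348],(260,300),interpolation=cv2.INTER_CUBIC)[:,:260]
cv2.imwrite('pics/crop0.png',np.vstack([np.hstack([A,A2]),np.hstack([B,B2])]))
T,S=load('top0'),load('scene0')
hsv=cv2.cvtColor(a,cv2.COLOR_BGR2HSV)
def m(x0,y0,x1,y1,cond):
    M=np.zeros(a.shape[:2],np.uint8); M[y0:y1,x0:x1]=(cond[y0:y1,x0:x1]*255); 
    c=max(cv2.findContours(M,cv2.RETR_EXTERNAL,cv2.CHAIN_APPROX_NONE)[0],key=cv2.contourArea); return c
sat,val=hsv[...,1].astype(int),hsv[...,2].astype(int)
c=m(150,150,256,245,(sat>90)); r=cv2.minAreaRect(c); print('box',r, [np.round(onz(T,p,0.054)[:2],3).tolist() for p in cv2.approxPolyDP(c,6,True)[:,0]])
c=m(268,262,325,292,(sat>90)); r=cv2.minAreaRect(c); print('handle',r,[np.round(onz(T,p,0.02)[:2],3).tolist() for p in cv2.boxPoints(r)])
c=m(222,262,276,292,(val<130)); r=cv2.minAreaRect(c); print('blade',r,[np.round(onz(T,p,0.003)[:2],3).tolist() for p in cv2.boxPoints(r)])
print(hsv[150,300],hsv[277,250],hsv[200,360],hsv[277,300],hsv[200,370],hsv[190,410])
E
```

```text
box ((203.54054260253906, 198.74322509765625), (59.512428283691406, 82.03507995605469), 80.53767395019531) [[0.683, 0.128], [0.661, 0.302], [0.534, 0.278], [0.565, 0.11]]
handle ((292.65875244140625, 278.5626220703125), (43.0992431640625, 7.097745895385742), 3.094058036804199) [[0.438, 0.056], [0.453, 0.056], [0.45, -0.039], [0.434, -0.039]]
blade ((249.5, 276.5), (29.0, 51.0), 90.0) [[0.479, 0.164], [0.481, 0.05], [0.416, 0.048], [0.415, 0.161]]
[120  17 133] [108  42 108] [15 11 92] [ 10 168  38] [108  47 108] [109  27 105]
```

View pics/crop0.png

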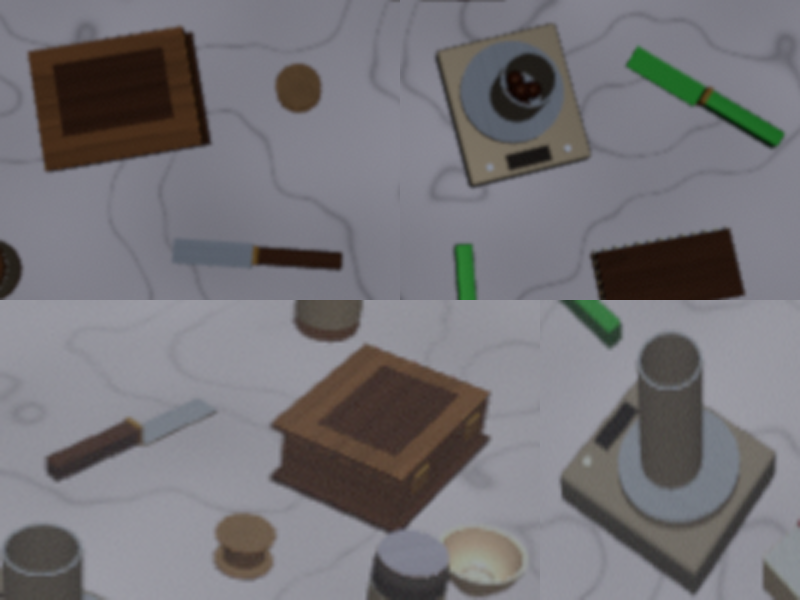

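The hinge brackets are on the world +x face, so the lip faces the robot (-x). The crop also shows the truffles inside the beaker, and the knife blade pointing to world +y.

```bash
python3 - <<'E'
from h import *
s=sense(); print(list(s.keys()),s.get('tip_extent'))
a=cv2.imread('pics/top0.png'); hsv=cv2.cvtColor(a,cv2.COLOR_BGR2HSV).astype(int); T=load('top0'); S=load('scene0')
def cont(x0,y0,x1,y1,cond):
    M=np.zeros(a.shape[:2],np.uint8); M[y0:y1,x0:x1]=cond[y0:y1,x0:x1]*255
    c=max(cv2.findContours(M,cv2.RETR_EXTERNAL,cv2.CHAIN_APPROX_NONE)[0],key=cv2.contourArea); return c
# lid top: bright wood
for x in (238,242,244,246): print(x,hsv[200,x],end=' ')
c=cont(150,150,256,245,(hsv[...,1]>90)&(hsv[...,2]>55))
h=cv2.convexHull(c); q=cv2.approxPolyDP(h,5,True)[:,0]
P=np.array([onz(T,p,0.058)[:2] for p in q]); print('lid',q.tolist(),np.round(P,4).tolist())
r=cv2.minAreaRect(np.array([onz(T,p,.058)[:2] for p in c[:,0]],np.float32)); print(' rect',r)
sat,val=hsv[...,1],hsv[...,2]
c=cont(262,266,325,292,(sat>90)); r=cv2.minAreaRect(np.array([onz(T,p,.02)[:2] for p in c[:,0]],np.float32)); print('handle',r)
c=cont(222,262,276,292,(hsv[...,0]>100)&(hsv[...,0]<114)&(sat>32)); r=cv2.minAreaRect(np.array([onz(T,p,.003)[:2] for p in c[:,0]],np.float32)); print('blade',r)
c=cont(340,150,435,250,(hsv[...,0]<40)&(sat>20)); r=cv2.minAreaRect(np.array([onz(T,p,.026)[:2] for p in c[:,0]],np.float32)); print('scale',r)
b=cv2.imread('pics/scene0.png')
# beaker rim in scene: crop ellipse about crop(670,363 -> 240+(670-540)*108/260, 255+63*.3)
p=(240+130*108/260,255+60*.3); X=onz(S,p,.124); print('rim scene',p,np.round(X,4))
X=onz(T,(330+528/2-200,150+80/2),.124); print('rim top',np.round(X,4))
X=onz(T,(330+512/2-200,150+91/2),.034); print('pan top',np.round(X,4))
o1,d1=ray(S,p)
E
```

```text
['clock', 'qpos', 'qd', 'effort', 'tool_pos', 'orientation', 'contact_force', 'wrist_torque', 'finger_force', 'width'] None
238 [ 13 163  69] 242 [ 14 172  49] 244 [ 10 173  31] 246 [ 0 35 58] lid [[235, 164], [244, 221], [168, 234], [160, 176]] [[0.6909, 0.1391], [0.5647, 0.1155], [0.5335, 0.2771], [0.6605, 0.3005]]
 rect ((0.6119303107261658, 0.2076183259487152), (0.13203659653663635, 0.16725972294807434), 10.855412483215332)
handle ((0.4437106251716614, 0.008590206503868103), (0.0952165424823761, 0.015646466985344887), 87.7800064086914)
blade ((0.4485858678817749, 0.10398586094379425), (0.08567586541175842, 0.027039077132940292), 87.27497100830078)
scale ((0.6192651987075806, -0.19787319004535675), (0.15802547335624695, 0.1389462798833847), 14.793098449707031)
rim scene (294.0, 273.0) [ 0.6273 -0.2015  0.124 ]
rim top [ 0.6243 -0.1996  0.124 ]
pan top [ 0.6316 -0.1965  0.034 ]
```

```bash
cat >> h.py <<'E'
def plan(p,R,n=1,s=None):
    """print n relative moves (pendant units) from the present pose to p,R"""
    s=s or sense(); p0=np.array(s['tool_pos']); R0=Ro.from_quat(s['orientation']); R=Ro.from_matrix(R)
    w=(R0.inv()*R).as_rotvec()
    for i in range(n):
        Ra=R0*Ro.from_rotvec(w*i/n); d=Ra.inv().apply((np.array(p)-p0)/n)/.12; r=w/n/(np.pi/2)
        rows=max(np.linalg.norm(d)*.12/.05,np.linalg.norm(r)*90/8.59)
        print('t',np.round(d,3),'w',np.round(r,3),'rows>=',round(rows,1))
def down(ya):  # tool down, tool y at world angle ya (deg)
    y=np.array([np.cos(np.radians(ya)),np.sin(np.radians(ya)),0]); z=np.array([0,0,-1.]); return np.c_[np.cross(y,z),y,z]
E
python3 - <<'E'
from h import *
plan([.445,.0386,.10],down(177.4),4)
E
```

```text
t [-0.807 -0.577  0.319] w [-0.    -0.    -0.312] rows>= 3.3
t [-0.44  -0.889  0.319] w [-0.    -0.    -0.312] rows>= 3.3
t [ 0.03  -0.992  0.319] w [-0.    -0.    -0.312] rows>= 3.3
t [ 0.494 -0.861  0.319] w [-0.    -0.    -0.312] rows>= 3.3
```

```bash
cat > /dev/null; 
python3 -m pendant '[{"tx":-0.807,"ty":-0.577,"tz":0.32,"wz":-0.312},{"tx":-0.807,"ty":-0.577,"tz":0.32,"wz":-0.312},{"tx":-0.807,"ty":-0.577,"tz":0.32,"wz":-0.312},{"tx":-0.807,"ty":-0.577,"tz":0.32,"wz":-0.312},{"tx":-0.807,"ty":-0.577,"tz":0.32,"wz":-0.312}]' 1 100
python3 -m pendant '[{"tx":-0.44,"ty":-0.889,"tz":0.32,"wz":-0.312},{"tx":-0.44,"ty":-0.889,"tz":0.32,"wz":-0.312},{"tx":-0.44,"ty":-0.889,"tz":0.32,"wz":-0.312},{"tx":-0.44,"ty":-0.889,"tz":0.32,"wz":-0.312},{"tx":-0.44,"ty":-0.889,"tz":0.32,"wz":-0.312}]'
python3 -m pendant '[{"tx":0.03,"ty":-0.99,"tz":0.32,"wz":-0.312},{"tx":0.03,"ty":-0.99,"tz":0.32,"wz":-0.312},{"tx":0.03,"ty":-0.99,"tz":0.32,"wz":-0.312},{"tx":0.03,"ty":-0.99,"tz":0.32,"wz":-0.312},{"tx":0.03,"ty":-0.99,"tz":0.32,"wz":-0.312}]'
python3 - <<'E'
from h import *
st(); plan([.445,.0386,.10],down(177.4),1)
E
```

```text
t 0.1 p [0.2105 0.4532 0.2529] R [[-0.907, 0.421, -0.0], [0.421, 0.907, -0.001], [0.0, -0.001, -1.0]] F [ 0.5 -0.3 -0.4] w 0.0855 ff 0.0 q [ 1.14  0.21 -0.03  1.32  0.    1.57]
t [-3.228 -2.309  1.276] w [-0.000e+00 -1.000e-03 -1.248e+00] rows>= 13.1invalid input
invalid input
invalid input
```

```bash

python3 -m pendant '[{"tx":-0.807,"ty":-0.577,"tz":0.32,"wx":0,"wy":0,"wz":-0.312},{"tx":-0.807,"ty":-0.577,"tz":0.32,"wx":0,"wy":0,"wz":-0.312},{"tx":-0.807,"ty":-0.577,"tz":0.32,"wx":0,"wy":0,"wz":-0.312},{"tx":-0.807,"ty":-0.577,"tz":0.32,"wx":0,"wy":0,"wz":-0.312},{"tx":-0.807,"ty":-0.577,"tz":0.32,"wx":0,"wy":0,"wz":-0.312}]' 1 100
python3 - <<'E'
from h import *
st(); plan([.445,.0386,.10],down(177.4),3)
E
```

```text
clock: 0.6
tool_pos: [0.2695, 0.3491, 0.2147]
orientation: [-0.027, 1.0, -0.0, -0.0]
contact_force: [0.6, 1.0, -0.5]
width: 0.0853
finger_force: 0.0
t 0.6 p [0.2695 0.3491 0.2147] R [[-0.999, -0.055, -0.0], [-0.055, 0.999, -0.0], [0.0, -0.0, -1.0]] F [ 0.6  1.  -0.5] w 0.0853 ff 0.0 q [ 0.91  0.1  -0.26  1.21  0.    0.86]
t [-0.44  -0.888  0.319] w [-0.    -0.    -0.312] rows>= 3.3
t [ 0.03  -0.99   0.319] w [-0.    -0.    -0.312] rows>= 3.3
t [ 0.493 -0.859  0.319] w [-0.    -0.    -0.312] rows>= 3.3
```

```bash

python3 -m pendant '[{"tx":-0.44,"ty":-0.889,"tz":0.32,"wx":0,"wy":0,"wz":-0.312},{"tx":-0.44,"ty":-0.889,"tz":0.32,"wx":0,"wy":0,"wz":-0.312},{"tx":-0.44,"ty":-0.889,"tz":0.32,"wx":0,"wy":0,"wz":-0.312},{"tx":-0.44,"ty":-0.889,"tz":0.32,"wx":0,"wy":0,"wz":-0.312}]' >/dev/null
python3 -m pendant '[{"tx":0.03,"ty":-0.99,"tz":0.32,"wx":0,"wy":0,"wz":-0.312},{"tx":0.03,"ty":-0.99,"tz":0.32,"wx":0,"wy":0,"wz":-0.312},{"tx":0.03,"ty":-0.99,"tz":0.32,"wx":0,"wy":0,"wz":-0.312},{"tx":0.03,"ty":-0.99,"tz":0.32,"wx":0,"wy":0,"wz":-0.312}]' >/dev/null
python3 -m pendant '[{"tx":0.493,"ty":-0.859,"tz":0.32,"wx":0,"wy":0,"wz":-0.312},{"tx":0.493,"ty":-0.859,"tz":0.32,"wx":0,"wy":0,"wz":-0.312},{"tx":0.493,"ty":-0.859,"tz":0.32,"wx":0,"wy":0,"wz":-0.312},{"tx":0.493,"ty":-0.859,"tz":0.32,"wx":0,"wy":0,"wz":-0.312},{"tx":0.493,"ty":-0.859,"tz":0.32,"wx":0,"wy":0,"wz":-0.312}]' >/dev/null
python3 - <<'E'
from h import *
st(); plan([.445,.0386,.045],down(177.4),1)
E
```

```text
t 1.9 p [0.4451 0.0391 0.0993] R [[-0.047, -0.999, -0.001], [-0.999, 0.047, 0.0], [0.0, 0.001, -1.0]] F [-1.1  0.3  0.7] w 0.0856 ff 0.0 q [ 0.09  0.2  -0.46  0.91  0.   -1.44]
t [0.004 0.    0.452] w [ 0.001 -0.    -0.001] rows>= 1.1
```

```bash

python3 -m pendant '[{"tx":0,"ty":0,"tz":0.3,"wx":0,"wy":0,"wz":0},{"tx":0,"ty":0,"tz":0.5,"wx":0,"wy":0,"wz":0},{"tx":0,"ty":0,"tz":0.65,"wx":0,"wy":0,"wz":0},{"tx":0,"ty":0,"tz":0.66,"wx":0,"wy":0,"wz":0}]'
python3 -m pendant '[{"tx":0,"ty":0,"tz":0,"wx":0,"wy":0,"wz":0},{"tx":0,"ty":0,"tz":0,"wx":0,"wy":0,"wz":0},{"tx":0,"ty":0,"tz":0,"wx":0,"wy":0,"wz":0},{"tx":0,"ty":0,"tz":0,"wx":0,"wy":0,"wz":0},{"tx":0,"ty":0,"tz":0,"wx":0,"wy":0,"wz":0},{"tx":0,"ty":0,"tz":0,"wx":0,"wy":0,"wz":0}]' -0.8 100
python3 - <<'E'
from h import *
st()
E
```

```text
clock: 2.3
tool_pos: [0.4435, 0.0403, 0.0191]
orientation: [-0.69, 0.724, 0.001, -0.001]
contact_force: [-0.0, -0.3, 1.4]
width: 0.0852
finger_force: 0.0
clock: 2.9
tool_pos: [0.4466, 0.0396, 0.0224]
orientation: [-0.691, 0.723, -0.001, 0.001]
contact_force: [-4.8, 0.5, 29.7]
width: 0.018
finger_force: 107.4
t 2.9 p [0.4466 0.0396 0.0224] R [[-0.046, -0.999, 0.004], [-0.999, 0.046, 0.0], [-0.001, -0.004, -1.0]] F [-4.8  0.5 29.7] w 0.018 ff 107.4 q [ 0.09  0.29 -0.57  0.71  0.   -1.44]
```

```bash

python3 -m pendant '[{"tx":0,"ty":0,"tz":-0.2,"wx":0,"wy":0,"wz":0},{"tx":0,"ty":0,"tz":-0.5,"wx":0,"wy":0,"wz":0},{"tx":0,"ty":0,"tz":-0.65,"wx":0,"wy":0,"wz":0},{"tx":0,"ty":0,"tz":-0.65,"wx":0,"wy":0,"wz":0}]' - 120
python3 - <<'E'
from h import *
st(); plan([.407,.168,.10],down(100.86),2)
E
```

```text
clock: 3.3
tool_pos: [0.4466, 0.0395, 0.1012]
orientation: [-0.691, 0.723, -0.001, 0.002]
contact_force: [-0.1, 0.7, -2.4]
width: 0.0177
finger_force: 118.9
t 3.3 p [0.4466 0.0395 0.1012] R [[-0.046, -0.999, 0.005], [-0.999, 0.046, 0.0], [-0.001, -0.005, -1.0]] F [-0.1  0.7 -2.4] w 0.0177 ff 118.9 q [ 0.09  0.19 -0.46  0.91  0.   -1.44]
t [-0.527  0.189  0.004] w [-0.001  0.001  0.425] rows>= 4.5
t [-0.297  0.475  0.004] w [-0.001  0.001  0.425] rows>= 4.5
```

```bash

python3 -m pendant '[{"tx":-0.527,"ty":0.189,"tz":0,"wx":0,"wy":0,"wz":0.425},{"tx":-0.527,"ty":0.189,"tz":0,"wx":0,"wy":0,"wz":0.425},{"tx":-0.527,"ty":0.189,"tz":0,"wx":0,"wy":0,"wz":0.425},{"tx":-0.527,"ty":0.189,"tz":0,"wx":0,"wy":0,"wz":0.425},{"tx":-0.527,"ty":0.189,"tz":0,"wx":0,"wy":0,"wz":0.425}]' >/dev/null
python3 -m pendant '[{"tx":-0.297,"ty":0.475,"tz":0,"wx":0,"wy":0,"wz":0.425},{"tx":-0.297,"ty":0.475,"tz":0,"wx":0,"wy":0,"wz":0.425},{"tx":-0.297,"ty":0.475,"tz":0,"wx":0,"wy":0,"wz":0.425},{"tx":-0.297,"ty":0.475,"tz":0,"wx":0,"wy":0,"wz":0.425},{"tx":-0.297,"ty":0.475,"tz":0,"wx":0,"wy":0,"wz":0.425},{"tx":-0.297,"ty":0.475,"tz":0,"wx":0,"wy":0,"wz":0.425}]' >/dev/null
python3 - <<'E'
from h import *
st(); plan([.407,.168,.058],down(100.86),1)
snap('scene','scene1'); snap('wrist','wrist1')
a=cv2.imread('pics/scene1.png'); b=cv2.imread('pics/wrist1.png')
A=cv2.resize(a[150:290,280:460],(540,420),interpolation=cv2.INTER_CUBIC)
B=cv2.resize(b,(320,240),interpolation=cv2.INTER_AREA)
o=np.zeros((420,800,3),np.uint8); o[:,:540]=A; o[:240,540:]=B[:,:260]; cv2.imwrite('pics/v1.png',o)
E
```

```text
t 4.4 p [0.4049 0.1677 0.0978] R [[-0.982, -0.188, -0.001], [-0.188, 0.982, -0.0], [0.001, -0.0, -1.0]] F [ 0.2 -0.2 -1. ] w 0.0172 ff 118.9 q [ 0.39  0.18 -0.48  0.91  0.    0.2 ]
t [-0.018 -0.001  0.332] w [-0.    -0.001 -0.001] rows>= 0.8
```

View pics/v1.png

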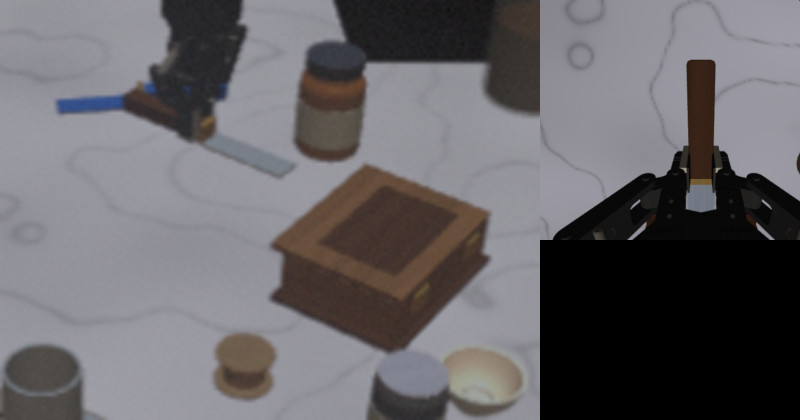

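The knife is held straight, with its blade level and pointing at the box; its tip is at about scene pixel (376,207).

```bash
python3 - <<'E'
from h import *
S=load('scene1')
for z in(.06,.07,.077,.085): print(z,proj(S,[.512,.188,z]))
b=np.array([.619,.209]); ex=np.array([.982,.188]); ey=np.array([-.188,.982])
for x,y in((-.074,-.085),(-.074,.085),(.06,-.085),(.06,.085)): 
    q=proj(S,[*(b+x*ex+y*ey),.058]); print(x,y,q,'crop',(q-[280,150])*3)
E
```

```text
0.06 [375.81011429 211.92241354]
0.07 [376.09449685 208.95263971]
0.077 [376.29474804 206.85897925]
0.085 [376.52480667 204.45115597]
-0.074 -0.085 [369.90319223 230.50959561] crop [269.70957669 241.52878684]
-0.074 0.085 [401.65991506 204.12424971] crop [364.97974518 162.37274913]
0.06 -0.085 [413.86799993 249.58056802] crop [401.60399979 298.74170407]
0.06 0.085 [443.39505091 220.43250312] crop [490.18515272 211.29750935]
```

```bash

python3 -m pendant '[{"tx":0,"ty":0,"tz":0.32,"wx":0,"wy":0,"wz":0},{"tx":0,"ty":0,"tz":0.32,"wx":0,"wy":0,"wz":0},{"tx":-0.15,"ty":0,"tz":0.32,"wx":0,"wy":0,"wz":0},{"tx":-0.25,"ty":0,"tz":0.32,"wx":0,"wy":0,"wz":0},{"tx":-0.33,"ty":0,"tz":0.32,"wx":0,"wy":0,"wz":0},{"tx":-0.385,"ty":0,"tz":0.32,"wx":0,"wy":0,"wz":0},{"tx":-0.385,"ty":0,"tz":0.32,"wx":0,"wy":0,"wz":0}]'
python3 - <<'E'
from h import *
st()
E
```

```text
clock: 5.2
tool_pos: [0.4514, 0.1767, 0.0603]
orientation: [-0.095, 0.995, 0.0, 0.0]
contact_force: [-0.2, 0.6, -2.1]
width: 0.0177
finger_force: 118.9
t 5.2 p [0.4514 0.1767 0.0603] R [[-0.982, -0.189, 0.0], [-0.189, 0.982, 0.0], [-0.0, 0.0, -1.0]] F [-0.2  0.6 -2.1] w 0.0177 ff 118.9 q [ 0.37  0.31 -0.42  0.84 -0.    0.18]
```

```bash

python3 -m pendant '[{"tx":0,"ty":0,"tz":-0.06,"wx":0,"wy":0,"wz":0},{"tx":0,"ty":0,"tz":-0.12,"wx":0,"wy":0,"wz":0},{"tx":-0.01,"ty":0,"tz":-0.18,"wx":0,"wy":0,"wz":0},{"tx":-0.025,"ty":0,"tz":-0.24,"wx":0,"wy":0,"wz":0},{"tx":-0.04,"ty":0,"tz":-0.30,"wx":0,"wy":0,"wz":0},{"tx":-0.06,"ty":0,"tz":-0.36,"wx":0,"wy":0,"wz":0},{"tx":-0.08,"ty":0,"tz":-0.42,"wx":0,"wy":0,"wz":0},{"tx":-0.1,"ty":0,"tz":-0.48,"wx":0,"wy":0,"wz":0},{"tx":-0.1,"ty":0,"tz":-0.48,"wx":0,"wy":0,"wz":0}]'
python3 - <<'E'
from h import *
st(); snap('scene','scene2')
a=cv2.imread('pics/scene2.png')
cv2.imwrite('pics/v2.png',cv2.resize(a[150:290,280:460],(720,560),interpolation=cv2.INTER_CUBIC))
E
```

```text
clock: 6.1
tool_pos: [0.4634, 0.1791, 0.1188]
orientation: [-0.095, 0.995, 0.0, 0.001]
contact_force: [-0.7, -1.2, -1.5]
width: 0.0177
finger_force: 118.8
t 6.1 p [0.4634 0.1791 0.1188] R [[-0.982, -0.189, 0.002], [-0.189, 0.982, 0.001], [-0.002, 0.0, -1.0]] F [-0.7 -1.2 -1.5] w 0.0177 ff 118.8 q [ 0.37  0.27 -0.31  0.99 -0.    0.18]
```

View pics/v2.png

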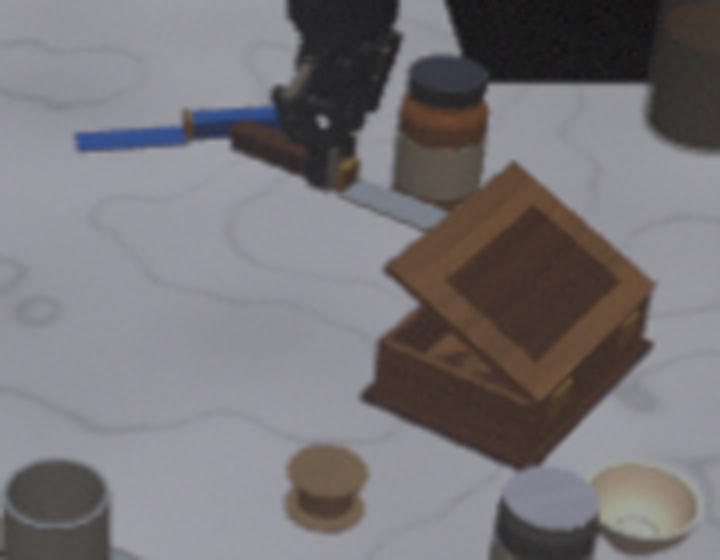

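The lid is ajar by roughly 0.45 rad, resting on the blade tip, with the gripper well away from it. I continue along the arc.

```bash

python3 -m pendant '[{"tx":-0.125,"ty":0,"tz":-0.125,"wx":0,"wy":0,"wz":0},{"tx":-0.19,"ty":0,"tz":-0.2,"wx":0,"wy":0,"wz":0},{"tx":-0.25,"ty":0,"tz":-0.272,"wx":0,"wy":0,"wz":0},{"tx":-0.325,"ty":0,"tz":-0.335,"wx":0,"wy":0,"wz":0},{"tx":-0.4,"ty":0,"tz":-0.39,"wx":0,"wy":0,"wz":0},{"tx":-0.483,"ty":0,"tz":-0.435,"wx":0,"wy":0,"wz":0},{"tx":-0.567,"ty":0,"tz":-0.475,"wx":0,"wy":0,"wz":0},{"tx":-0.754,"ty":0,"tz":-0.525,"wx":0,"wy":0,"wz":0},{"tx":-0.917,"ty":0,"tz":-0.54,"wx":0,"wy":0,"wz":0},{"tx":-1,"ty":0,"tz":-0.54,"wx":0,"wy":0,"wz":0}]'
python3 -m pendant '[{"tx":-0.05,"ty":0,"tz":0,"wx":0,"wy":0,"wz":0},{"tx":-0.05,"ty":0,"tz":0,"wx":0,"wy":0,"wz":0}]'
python3 - <<'E'
from h import *
st(); snap('scene','scene3'); snap('top','top3')
a=cv2.imread('pics/scene3.png');t=cv2.imread('pics/top3.png')
cv2.imwrite('pics/v3.png',np.hstack([cv2.resize(a[130:290,280:460],(450,400),interpolation=cv2.INTER_CUBIC),cv2.resize(t[130:290,145:285],(350,400),interpolation=cv2.INTER_CUBIC)]))
E
```

```text
clock: 7.15
tool_pos: [0.5814, 0.2017, 0.1822]
orientation: [-0.095, 0.995, -0.0, 0.0]
contact_force: [-1.1, -0.7, -0.3]
width: 0.0171
finger_force: 118.9
clock: 7.35
tool_pos: [0.5864, 0.2027, 0.1819]
orientation: [-0.095, 0.995, -0.0, -0.0]
contact_force: [-0.9, -0.4, -0.9]
width: 0.0172
finger_force: 119.1
t 7.35 p [0.5864 0.2027 0.1819] R [[-0.982, -0.189, -0.001], [-0.189, 0.982, -0.0], [0.001, -0.0, -1.0]] F [-0.9 -0.4 -0.9] w 0.0172 ff 119.1 q [ 0.33  0.48  0.17  1.26 -0.    0.14]
```

View pics/v3.png

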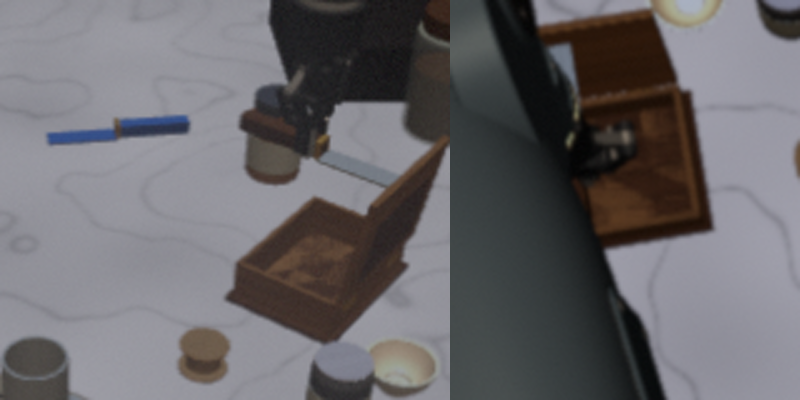

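The lid now leans back past vertical, with an estimated angle of about 1.7 rad. I retract and lay the knife down in front of the box.

```bash

python3 -m pendant '[{"tx":0.3,"ty":0,"tz":0,"wx":0,"wy":0,"wz":0},{"tx":0.7,"ty":0,"tz":0,"wx":0,"wy":0,"wz":0},{"tx":1,"ty":0,"tz":0,"wx":0,"wy":0,"wz":0}]'>/dev/null
python3 -m pendant '[{"tx":0.4,"ty":0,"tz":0.05,"wx":0,"wy":0,"wz":0},{"tx":0.5,"ty":0,"tz":0.4,"wx":0,"wy":0,"wz":0},{"tx":0.5,"ty":0,"tz":0.7,"wx":0,"wy":0,"wz":0},{"tx":0.5,"ty":0,"tz":0.8,"wx":0,"wy":0,"wz":0},{"tx":0.5,"ty":0,"tz":0.8,"wx":0,"wy":0,"wz":0}]'
python3 - <<'E'
from h import *
st(); plan([.409,.169,.0235],down(100.86),1)
E
```

```text
clock: 8.25
tool_pos: [0.4077, 0.168, 0.0852]
orientation: [-0.095, 0.995, -0.0, -0.001]
contact_force: [0.2, 0.5, 0.4]
width: 0.0173
finger_force: 119.0
t 8.25 p [0.4077 0.168  0.0852] R [[-0.982, -0.189, -0.002], [-0.189, 0.982, -0.001], [0.003, -0.001, -1.0]] F [0.2 0.5 0.4] w 0.0173 ff 119.0 q [ 0.39  0.2  -0.49  0.88 -0.    0.2 ]
t [-0.014  0.006  0.514] w [-0.    -0.002  0.001] rows>= 1.2
```

```bash

python3 -m pendant '[{"tx":0,"ty":0,"tz":0.3,"wx":0,"wy":0,"wz":0},{"tx":0,"ty":0,"tz":0.48,"wx":0,"wy":0,"wz":0},{"tx":0,"ty":0,"tz":0.51,"wx":0,"wy":0,"wz":0},{"tx":0,"ty":0,"tz":0.51,"wx":0,"wy":0,"wz":0}]'
python3 -m pendant '[{"tx":0,"ty":0,"tz":0,"wx":0,"wy":0,"wz":0},{"tx":0,"ty":0,"tz":0,"wx":0,"wy":0,"wz":0},{"tx":0,"ty":0,"tz":0,"wx":0,"wy":0,"wz":0},{"tx":0,"ty":0,"tz":0,"wx":0,"wy":0,"wz":0},{"tx":0,"ty":0,"tz":0,"wx":0,"wy":0,"wz":0},{"tx":0,"ty":0,"tz":0,"wx":0,"wy":0,"wz":0}]' 1 80 | tail -2
python3 -m pendant '[{"tx":0,"ty":0,"tz":-0.3,"wx":0,"wy":0,"wz":0},{"tx":0,"ty":0,"tz":-0.7,"wx":0,"wy":0,"wz":0},{"tx":0,"ty":0,"tz":-1,"wx":0,"wy":0,"wz":0},{"tx":0,"ty":0,"tz":-1,"wx":0,"wy":0,"wz":0}]' >/dev/null
cat >> h.py <<'E'
def pitch(az,pd,roll=0):  # tool z at azimuth az, pitched down pd, roll about tool z (deg)
    a,p=np.radians([az,pd]); z=np.array([np.cos(a)*np.cos(p),np.sin(a)*np.cos(p),-np.sin(p)]); y=np.array([-np.sin(a),np.cos(a),0])
    return np.c_[np.cross(y,z),y,z]@Ro.from_euler('z',roll,degrees=True).as_matrix()
E
python3 - <<'E'
from h import *
st(); a=np.radians(-17.8); plan([.53*np.cos(a),.53*np.sin(a),.23],pitch(-17.8,15),3)
E
```

```text
clock: 8.65
tool_pos: [0.4096, 0.1687, 0.026]
orientation: [-0.095, 0.995, 0.0, 0.0]
contact_force: [0.1, 0.0, -1.2]
width: 0.0174
finger_force: 119.0
width: 0.0855
finger_force: 0.0
t 9.65 p [0.4117 0.1695 0.1497] R [[-0.982, -0.189, 0.006], [-0.189, 0.982, 0.003], [-0.007, 0.001, -1.0]] F [ 1.   0.4 -0.6] w 0.0856 ff 0.0 q [ 0.39  0.14 -0.39  1.03  0.    0.2 ]
t [-0.081 -0.953 -0.224] w [ 0.07 -0.27  0.09] rows>= 3.1
t [-0.274 -0.942 -0.041] w [ 0.07 -0.27  0.09] rows>= 3.1
t [-0.372 -0.887  0.201] w [ 0.07 -0.27  0.09] rows>= 3.1
```

```bash

python3 -m pendant '[{"tx":-0.081,"ty":-0.953,"tz":-0.224,"wx":0.07,"wy":-0.27,"wz":0.09},{"tx":-0.081,"ty":-0.953,"tz":-0.224,"wx":0.07,"wy":-0.27,"wz":0.09},{"tx":-0.081,"ty":-0.953,"tz":-0.224,"wx":0.07,"wy":-0.27,"wz":0.09},{"tx":-0.081,"ty":-0.953,"tz":-0.224,"wx":0.07,"wy":-0.27,"wz":0.09}]' >/dev/null
python3 -m pendant '[{"tx":-0.274,"ty":-0.942,"tz":-0.041,"wx":0.07,"wy":-0.27,"wz":0.09},{"tx":-0.274,"ty":-0.942,"tz":-0.041,"wx":0.07,"wy":-0.27,"wz":0.09},{"tx":-0.274,"ty":-0.942,"tz":-0.041,"wx":0.07,"wy":-0.27,"wz":0.09},{"tx":-0.274,"ty":-0.942,"tz":-0.041,"wx":0.07,"wy":-0.27,"wz":0.09}]' >/dev/null
python3 -m pendant '[{"tx":-0.372,"ty":-0.887,"tz":0.201,"wx":0.07,"wy":-0.27,"wz":0.09},{"tx":-0.372,"ty":-0.887,"tz":0.201,"wx":0.07,"wy":-0.27,"wz":0.09},{"tx":-0.372,"ty":-0.887,"tz":0.201,"wx":0.07,"wy":-0.27,"wz":0.09},{"tx":-0.372,"ty":-0.887,"tz":0.201,"wx":0.07,"wy":-0.27,"wz":0.09},{"tx":-0.372,"ty":-0.887,"tz":0.201,"wx":0.07,"wy":-0.27,"wz":0.09},{"tx":-0.372,"ty":-0.887,"tz":0.201,"wx":0.07,"wy":-0.27,"wz":0.09}]' >/dev/null
python3 - <<'E'
from h import *
st(); a=np.radians(-17.8); plan([.53*np.cos(a),.53*np.sin(a),.09],pitch(-17.8,15),1)
snap('top','top4'); snap('scene','scene4'); snap('wrist','wrist4')
a=cv2.imread('pics/scene4.png');t=cv2.imread('pics/top4.png')
cv2.imwrite('pics/v4.png',np.vstack([np.hstack([a[100:400,150:550],t[100:400,140:540]]),np.hstack([cv2.resize(cv2.imread('pics/wrist4.png'),(400,300)),np.zeros((300,400,3),np.uint8)])]))
E
```

```text
t 11.05 p [ 0.573  -0.1851  0.3031] R [[-0.309, 0.304, 0.901], [0.094, 0.953, -0.289], [-0.946, -0.005, -0.323]] F [-0.5 -0.2  0.6] w 0.0855 ff 0.0 q [-0.31 -0.2  -1.13 -0.61  0.   -0.01]
t [1.875 0.019 0.005] w [ 0.    -0.043  0.003] rows>= 4.5
```

View pics/v4.png

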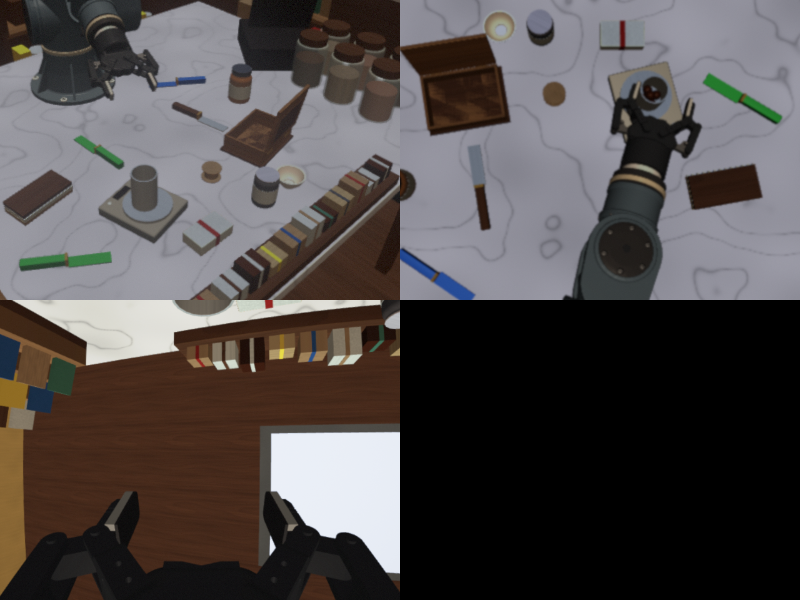

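The knife lies flat in front of the open box, and the beaker still stands on the pan. The commanded pose was out of reach because q3 hit its limit, so I fit the arm's kinematics from the readings and choose a feasible side grasp.

```bash
cat > kin.py <<'E'
import numpy as np
from scipy.optimize import least_squares
D=np.array([[.4997,.2529,.213,-.034,1.323],[.441,.2147,.10,-.26,1.21],[.4468,.0993,.20,-.46,.91],[.4968,.1188,.27,-.31,.99],[.6204,.1819,.48,.17,1.26],[.4383,.0978,.18,-.48,.91],[.4452,.1497,.14,-.39,1.03],[.6021,.3031,-.2,-1.13,-.61]])
def fk(P,q2,q3,q4):
    a,L2,L3,L4,h,d=P; f=q2-q3; p=f+q4
    return a+L2*np.sin(q2)+L3*np.cos(f+d)+L4*np.cos(p), h+L2*np.cos(q2)-L3*np.sin(f+d)-L4*np.sin(p)
def res(P):
    r,z=fk(P,*D[:,2:].T); return np.r_[r-D[:,0],z-D[:,1],(np.array(P)-[.0,.33,.33,.2,.2,0])*.002]
S=least_squares(res,[0,.33,.33,.2,.2,0]); P=S.x
def ik(r,z,p):
    best=None
    for g in ([.3,-.5],[0.8,.3],[-.3,-1]):
        s=least_squares(lambda q:np.array(fk(P,q[0],q[1],p-q[0]+q[1]))-[r,z],g)
        if s.cost<1e-7: return np.round([s.x[0],s.x[1],p-s.x[0]+s.x[1]],2)
if __name__=='__main__':
    print(np.round(P,3),np.round(res(P)[:16]*1e3,1))
    for pd in(0,15,30):
        for r in(.5,.56,.6,.657):
            print(pd,r,[(z,ik(r,z,np.radians(pd))) for z in(.09,.14,.2)])
E
python3 kin.py
```

```text
[ 0.002  0.486  0.397  0.43   0.237 -0.172] [ 0.6 -0.7  2.1 -1.1 -1.2  1.   0.4 -1.1 -0.9  1.4 -2.4 -1.2  1.3  1.
 -0.8  1.5]
0 0.5 [(0.09, array([ 1.86, -1.43, -3.29])), (0.14, array([ 1.88, -1.56, -3.44])), (0.2, None)]
0 0.56 [(0.09, array([ 1.51, -1.34, -2.85])), (0.14, array([ 1.37, -1.43, -2.81])), (0.2, array([ 1.11, -1.51, -2.62]))]
0 0.6 [(0.09, array([ 1.35, -1.27, -2.62])), (0.14, array([ 1.18, -1.34, -2.53])), (0.2, array([ 0.91, -1.4 , -2.32]))]
0 0.657 [(0.09, array([ 1.19, -1.15, -2.34])), (0.14, array([ 1.02, -1.21, -2.24])), (0.2, array([ 0.79, -1.26, -2.05]))]
15 0.5 [(0.09, array([ 1.77, -1.7 , -3.21])), (0.14, None), (0.2, array([ 0.26, -1.59, -1.59]))]
15 0.56 [(0.09, array([ 1.01, -1.47, -2.22])), (0.14, array([ 0.69, -1.48, -1.91])), (0.2, array([ 0.25, -1.43, -1.42]))]
15 0.6 [(0.09, array([ 0.86, -1.37, -1.97])), (0.14, array([ 0.6 , -1.37, -1.71])), (0.2, array([ 0.27, -1.34, -1.35]))]
15 0.657 [(0.09, array([ 0.77, -1.22, -1.73])), (0.14, array([ 0.56, -1.23, -1.53])), (0.2, array([ 0.32, -1.2 , -1.26]))]
30 0.5 [(0.09, array([ 0.3 , -1.48, -1.26])), (0.14, array([-0.05, -1.4 , -0.83])), (0.2, array([-0.32, -1.28, -0.44]))]
30 0.56 [(0.09, array([ 0.31, -1.34, -1.12])), (0.14, array([ 0.07, -1.28, -0.82])), (0.2, array([-0.15, -1.18, -0.51]))]
30 0.6 [(0.09, array([ 0.33, -1.24, -1.05])), (0.14, array([ 0.14, -1.19, -0.8 ])), (0.2, array([-0.05, -1.11, -0.53]))]
30 0.657 [(0.09, array([ 0.38, -1.1 , -0.95])), (0.14, array([ 0.22, -1.06, -0.76])), (0.2, array([ 0.06, -0.99, -0.53]))]
```

```bash
python3 - <<'E'
from h import *
plan([.626,-.2005,.22],pitch(4,17),1)
E
```

```text
t [0.495 0.016 0.669] w [-0.23  -0.022 -0.071] rows>= 2.5
```

```bash

python3 -m pendant '[{"tx":0.25,"ty":0.008,"tz":0.33,"wx":-0.115,"wy":-0.011,"wz":-0.035},{"tx":0.495,"ty":0.016,"tz":0.669,"wx":-0.23,"wy":-0.022,"wz":-0.071},{"tx":0.495,"ty":0.016,"tz":0.669,"wx":-0.23,"wy":-0.022,"wz":-0.071},{"tx":0.495,"ty":0.016,"tz":0.669,"wx":-0.23,"wy":-0.022,"wz":-0.071},{"tx":0.495,"ty":0.016,"tz":0.669,"wx":-0.23,"wy":-0.022,"wz":-0.071},{"tx":0.495,"ty":0.016,"tz":0.669,"wx":-0.23,"wy":-0.022,"wz":-0.071}]' >/dev/null
python3 - <<'E'
from h import *
st(); plan([.626,-.2005,.22],pitch(4,17),1); plan([.626,-.2005,.15],pitch(4,17),1)
E
```

```text
t 11.8 p [ 0.6259 -0.2013  0.2212] R [[-0.291, -0.066, 0.955], [-0.019, 0.998, 0.063], [-0.957, 0.0, -0.291]] F [-0.2  0.4  0.5] w 0.0853 ff 0.0 q [-0.57  0.23 -1.07 -0.94  0.6  -0.21]
t [0.009 0.007 0.005] w [-0.002  0.001 -0.001] rows>= 0.0
t [0.568 0.007 0.174] w [-0.002  0.001 -0.001] rows>= 1.4
```

```bash

python3 -m pendant '[{"tx":0.3,"ty":0.007,"tz":0.09,"wx":0,"wy":0,"wz":0},{"tx":0.568,"ty":0.007,"tz":0.174,"wx":0,"wy":0,"wz":0},{"tx":0.568,"ty":0.007,"tz":0.174,"wx":0,"wy":0,"wz":0}]' >/dev/null
python3 - <<'E'
from h import *
st(); plan([.626,-.2005,.09],pitch(4,17),1)
snap('wrist','wrist5'); snap('scene','scene5'); a=cv2.imread('pics/scene5.png')
cv2.imwrite('pics/v5.png',np.hstack([cv2.resize(cv2.imread('pics/wrist5.png'),(400,300)),cv2.resize(a[200:350,200:400],(400,300))]))
E
```

```text
t 12.1 p [ 0.6249 -0.1986  0.1451] R [[-0.296, -0.068, 0.953], [-0.016, 0.998, 0.066], [-0.955, 0.005, -0.297]] F [-0.1  1.4 -1. ] w 0.0853 ff 0.0 q [-0.56  0.47 -1.12 -1.22  0.6  -0.21]
t [ 0.436 -0.019  0.144] w [-0.    -0.003 -0.003] rows>= 1.1
```

View pics/v5.png

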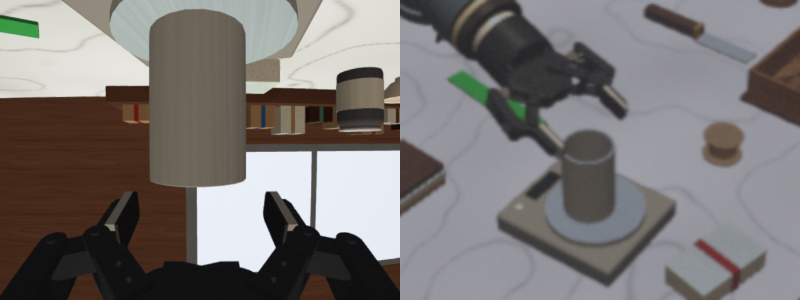

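The beaker sits centred between the open jaws: it spans columns 150–246 of the wrist view, and the jaws 136–265. I descend, grip and lift.

```bash

python3 -m pendant '[{"tx":0.2,"ty":-0.01,"tz":0.065,"wx":0,"wy":0,"wz":0},{"tx":0.35,"ty":-0.019,"tz":0.115,"wx":0,"wy":0,"wz":0},{"tx":0.436,"ty":-0.019,"tz":0.144,"wx":0,"wy":0,"wz":0},{"tx":0.436,"ty":-0.019,"tz":0.144,"wx":0,"wy":0,"wz":0}]'
python3 -m pendant '[{"tx":0,"ty":0,"tz":0,"wx":0,"wy":0,"wz":0},{"tx":0,"ty":0,"tz":0,"wx":0,"wy":0,"wz":0},{"tx":0,"ty":0,"tz":0,"wx":0,"wy":0,"wz":0},{"tx":0,"ty":0,"tz":0,"wx":0,"wy":0,"wz":0},{"tx":0,"ty":0,"tz":0,"wx":0,"wy":0,"wz":0}]' 0.2 80
python3 - <<'E'
from h import *
st(); snap('scene','scene6')
E
```

```text
clock: 12.6
tool_pos: [0.6285, -0.2027, 0.0972]
orientation: [-0.028, 0.802, 0.02, 0.596]
contact_force: [-0.4, -0.7, 0.2]
width: 0.0853
finger_force: 0.0
clock: 13.1
tool_pos: [0.6284, -0.2027, 0.0979]
orientation: [-0.028, 0.802, 0.019, 0.597]
contact_force: [-5.5, 2.0, 12.4]
width: 0.0578
finger_force: 83.2
t 13.1 p [ 0.6284 -0.2027  0.0979] R [[-0.286, -0.069, 0.956], [-0.022, 0.998, 0.065], [-0.958, -0.003, -0.286]] F [-5.5  2.  12.4] w 0.0578 ff 83.2 q [-0.57  0.65 -1.12 -1.42  0.61 -0.21]
```

```bash

python3 -m pendant '[{"tx":-0.1,"ty":0,"tz":-0.03,"wx":0,"wy":0,"wz":0},{"tx":-0.2,"ty":0,"tz":-0.06,"wx":0,"wy":0,"wz":0},{"tx":-0.3,"ty":0,"tz":-0.09,"wx":0,"wy":0,"wz":0},{"tx":-0.42,"ty":0,"tz":-0.126,"wx":0,"wy":0,"wz":0},{"tx":-0.42,"ty":0,"tz":-0.126,"wx":0,"wy":0,"wz":0}]'
python3 - <<'E'
from h import *
st(); s=sense(); p=np.array(s['tool_pos']); R=Ro.from_quat(s['orientation']).as_matrix()
Z=Ro.from_euler('z',10,degrees=True).as_matrix()
plan(Z@p,Z@R,1); print(Z@Z@Z@Z@p)
snap('scene','scene6'); a=cv2.imread('pics/scene6.png'); cv2.imwrite('pics/v6.png',cv2.resize(a[190:350,220:380],(400,400)))
E
```

```text
clock: 13.65
tool_pos: [0.6282, -0.2028, 0.1508]
orientation: [-0.028, 0.802, 0.019, 0.597]
contact_force: [0.5, -0.0, -1.9]
width: 0.0579
finger_force: 138.1
t 13.65 p [ 0.6282 -0.2028  0.1508] R [[-0.286, -0.068, 0.956], [-0.022, 0.998, 0.064], [-0.958, -0.003, -0.287]] F [ 0.5 -0.  -1.9] w 0.0579 ff 138.1 q [-0.57  0.47 -1.11 -1.22  0.6  -0.21]
t [-0.082  0.918  0.265] w [-0.106 -0.    -0.032] rows>= 2.3
[0.61157037 0.24848053 0.1507697 ]
```

View pics/v6.png

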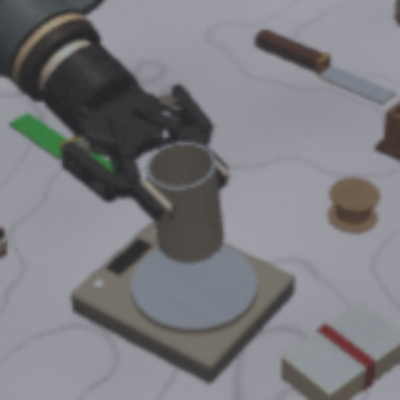

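The beaker is lifted upright and clear of the pan. I swing the base 40° to the box in four equal chunks.

```bash

python3 -m pendant '[{"tx":-0.01,"ty":0.16,"tz":0.04,"wx":-0.018,"wy":0,"wz":-0.005},{"tx":-0.03,"ty":0.4,"tz":0.11,"wx":-0.045,"wy":0,"wz":-0.013},{"tx":-0.055,"ty":0.65,"tz":0.185,"wx":-0.075,"wy":0,"wz":-0.022},{"tx":-0.082,"ty":0.918,"tz":0.265,"wx":-0.106,"wy":0,"wz":-0.032}]' >/dev/null
python3 -m pendant '[{"tx":-0.02,"ty":0.23,"tz":0.066,"wx":-0.0265,"wy":0,"wz":-0.008},{"tx":-0.041,"ty":0.46,"tz":0.132,"wx":-0.053,"wy":0,"wz":-0.016},{"tx":-0.061,"ty":0.69,"tz":0.199,"wx":-0.08,"wy":0,"wz":-0.024},{"tx":-0.082,"ty":0.918,"tz":0.265,"wx":-0.106,"wy":0,"wz":-0.032}]' >/dev/null
python3 -m pendant '[{"tx":-0.02,"ty":0.23,"tz":0.066,"wx":-0.0265,"wy":0,"wz":-0.008},{"tx":-0.041,"ty":0.46,"tz":0.132,"wx":-0.053,"wy":0,"wz":-0.016},{"tx":-0.061,"ty":0.69,"tz":0.199,"wx":-0.08,"wy":0,"wz":-0.024},{"tx":-0.082,"ty":0.918,"tz":0.265,"wx":-0.106,"wy":0,"wz":-0.032}]' >/dev/null
python3 -m pendant '[{"tx":-0.02,"ty":0.23,"tz":0.066,"wx":-0.0265,"wy":0,"wz":-0.008},{"tx":-0.041,"ty":0.46,"tz":0.132,"wx":-0.053,"wy":0,"wz":-0.016},{"tx":-0.07,"ty":0.75,"tz":0.215,"wx":-0.086,"wy":0,"wz":-0.026},{"tx":-0.082,"ty":0.918,"tz":0.265,"wx":-0.106,"wy":0,"wz":-0.032},{"tx":-0.082,"ty":0.918,"tz":0.265,"wx":-0.106,"wy":0,"wz":-0.032}]' >/dev/null
python3 - <<'E'
from h import *
st(); s=sense(); R0=Ro.from_quat(s['orientation']).as_matrix()
b0=R0.T@np.array([0,0,1]); B=np.array([.619,.209]); ex=np.array([.982,.188]); ey=np.array([-.188,.982])
for ro in (60,80,100,115,125,135,145):
    R=R0@Ro.from_euler('z',ro,degrees=True).as_matrix(); b=R@b0; m=np.array(s['tool_pos'])+[0,0,-.02]+.026*b
    print(ro,'tilt',round(np.degrees(np.arccos(b[2]))),'b',np.round(b,2),'mouth box',np.round([(m[:2]-B)@ex,(m[:2]-B)@ey,m[2]],3))
print('down 20mm:',np.round(R0.T@[0,0,-.02]/.12,3))
E
```

```text
t 15.4 p [0.6103 0.2514 0.1473] R [[-0.21, -0.695, 0.688], [-0.201, 0.719, 0.665], [-0.957, 0.002, -0.291]] F [-0.4 -0.5 -3.1] w 0.058 ff 138.1 q [ 0.14  0.47 -1.11 -1.23  0.6  -0.21]
60 tilt 57 b [ 0.48 -0.69  0.54] mouth box [0.008 0.023 0.141]
80 tilt 76 b [ 0.49 -0.84  0.24] mouth box [0.008 0.019 0.134]
100 tilt 94 b [ 0.42 -0.9  -0.07] mouth box [0.006 0.018 0.125]
115 tilt 108 b [ 0.32 -0.9  -0.3 ] mouth box [0.003 0.019 0.119]
125 tilt 116 b [ 0.23 -0.87 -0.44] mouth box [0.001 0.02  0.116]
135 tilt 124 b [ 0.13 -0.82 -0.56] mouth box [-0.001  0.022  0.113]
145 tilt 132 b [ 0.02 -0.75 -0.66] mouth box [-0.004  0.024  0.11 ]
down 20mm: [ 0.159 -0.     0.049]
```

```bash

python3 -m pendant '[{"tx":0.02,"ty":0,"tz":0.006,"wx":0,"wy":0,"wz":0.06},{"tx":0.04,"ty":0,"tz":0.012,"wx":0,"wy":0,"wz":0.14},{"tx":0.06,"ty":0,"tz":0.018,"wx":0,"wy":0,"wz":0.22},{"tx":0.08,"ty":0,"tz":0.025,"wx":0,"wy":0,"wz":0.3},{"tx":0.1,"ty":0,"tz":0.031,"wx":0,"wy":0,"wz":0.38},{"tx":0.13,"ty":0,"tz":0.04,"wx":0,"wy":0,"wz":0.46},{"tx":0.16,"ty":0,"tz":0.049,"wx":0,"wy":0,"wz":0.54},{"tx":0.19,"ty":0,"tz":0.058,"wx":0,"wy":0,"wz":0.62},{"tx":0.215,"ty":0,"tz":0.066,"wx":0,"wy":0,"wz":0.7},{"tx":0.215,"ty":0,"tz":0.066,"wx":0,"wy":0,"wz":0.78}]' >/dev/null
python3 -m pendant '[{"tx":0,"ty":0,"tz":0,"wx":0,"wy":0,"wz":0.03},{"tx":0,"ty":0,"tz":0,"wx":0,"wy":0,"wz":0.06},{"tx":0,"ty":0,"tz":0,"wx":0,"wy":0,"wz":0.09},{"tx":0,"ty":0,"tz":0,"wx":0,"wy":0,"wz":0.12},{"tx":0,"ty":0,"tz":0,"wx":0,"wy":0,"wz":0.15},{"tx":0,"ty":0,"tz":0,"wx":0,"wy":0,"wz":0.18},{"tx":0,"ty":0,"tz":0,"wx":0,"wy":0,"wz":0.21},{"tx":0,"ty":0,"tz":0,"wx":0,"wy":0,"wz":0.24},{"tx":0,"ty":0,"tz":0,"wx":0,"wy":0,"wz":0.27},{"tx":0,"ty":0,"tz":0,"wx":0,"wy":0,"wz":0.3}]' >/dev/null
python3 -m pendant '[{"tx":0,"ty":0,"tz":0,"wx":0,"wy":0,"wz":0.04},{"tx":0,"ty":0,"tz":0,"wx":0,"wy":0,"wz":0.08},{"tx":0,"ty":0,"tz":0,"wx":0,"wy":0,"wz":0.12},{"tx":0,"ty":0,"tz":0,"wx":0,"wy":0,"wz":0.16},{"tx":0,"ty":0,"tz":0,"wx":0,"wy":0,"wz":0.2},{"tx":0,"ty":0,"tz":0,"wx":0,"wy":0,"wz":0.24},{"tx":0,"ty":0,"tz":0,"wx":0,"wy":0,"wz":0.28},{"tx":0,"ty":0,"tz":0,"wx":0,"wy":0,"wz":0.32},{"tx":0,"ty":0,"tz":0,"wx":0,"wy":0,"wz":0.34},{"tx":0,"ty":0,"tz":0,"wx":0,"wy":0,"wz":0.34}]' 
python3 - <<'E'
from h import *
st(); snap('scene','scene7'); snap('top','top7')
a=cv2.imread('pics/scene7.png');t=cv2.imread('pics/top7.png')
cv2.imwrite('pics/v7.png',np.hstack([cv2.resize(a[150:290,300:460],(400,350),interpolation=cv2.INTER_CUBIC),cv2.resize(t[130:270,130:290],(400,350),interpolation=cv2.INTER_CUBIC)]))
E
```

```text
clock: 18.4
tool_pos: [0.6116, 0.2488, 0.1207]
orientation: [0.538, 0.596, 0.594, 0.043]
contact_force: [0.0, -1.0, -2.8]
width: 0.0579
finger_force: 137.8
t 18.4 p [0.6116 0.2488 0.1207] R [[-0.417, 0.591, 0.691], [0.693, -0.285, 0.662], [0.588, 0.755, -0.291]] F [ 0.  -1.  -2.8] w 0.0579 ff 137.8 q [ 0.13  0.57 -1.12 -1.33  0.6   2.02]
```

View pics/v7.png

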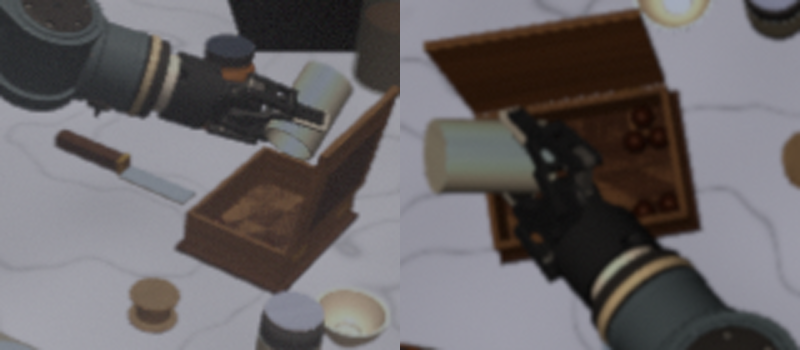

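All five truffles are visible in the box in the top view, at (642,116), (637,137), (657,137), (645,205) and (667,202). I roll the beaker back upright while rising slightly.

```bash

python3 -m pendant '[{"tx":0.03,"ty":0.04,"tz":-0.015,"wx":0,"wy":0,"wz":-0.08},{"tx":0.06,"ty":0.08,"tz":-0.03,"wx":0,"wy":0,"wz":-0.16},{"tx":0.09,"ty":0.12,"tz":-0.045,"wx":0,"wy":0,"wz":-0.25},{"tx":0.12,"ty":0.16,"tz":-0.06,"wx":0,"wy":0,"wz":-0.34},{"tx":0.147,"ty":0.189,"tz":-0.073,"wx":0,"wy":0,"wz":-0.43},{"tx":0.147,"ty":0.189,"tz":-0.073,"wx":0,"wy":0,"wz":-0.52},{"tx":0.147,"ty":0.189,"tz":-0.073,"wx":0,"wy":0,"wz":-0.61},{"tx":0.147,"ty":0.189,"tz":-0.073,"wx":0,"wy":0,"wz":-0.7},{"tx":0.147,"ty":0.189,"tz":-0.073,"wx":0,"wy":0,"wz":-0.78},{"tx":0.147,"ty":0.189,"tz":-0.073,"wx":0,"wy":0,"wz":-0.78}]' >/dev/null
python3 -m pendant '[{"tx":0,"ty":0,"tz":0,"wx":0,"wy":0,"wz":-0.09},{"tx":0,"ty":0,"tz":0,"wx":0,"wy":0,"wz":-0.18},{"tx":0,"ty":0,"tz":0,"wx":0,"wy":0,"wz":-0.27},{"tx":0,"ty":0,"tz":0,"wx":0,"wy":0,"wz":-0.36},{"tx":0,"ty":0,"tz":0,"wx":0,"wy":0,"wz":-0.45},{"tx":0,"ty":0,"tz":0,"wx":0,"wy":0,"wz":-0.54},{"tx":0,"ty":0,"tz":0,"wx":0,"wy":0,"wz":-0.62},{"tx":0,"ty":0,"tz":0,"wx":0,"wy":0,"wz":-0.64},{"tx":0,"ty":0,"tz":0,"wx":0,"wy":0,"wz":-0.64}]' >/dev/null
python3 - <<'E'
from h import *
st(); s=sense(); p=np.array(s['tool_pos']); R=Ro.from_quat(s['orientation']).as_matrix()
Rg=Ro.from_quat([-.028,.802,.019,.597]).as_matrix(); e=Ro.from_matrix(Rg.T@Ro.from_euler('z',-40,degrees=True).as_matrix()@R).as_rotvec(); print('err deg',np.degrees(e))
Z=Ro.from_euler('z',-10,degrees=True).as_matrix()
plan(Z@p,Z@R,1)
E
```

```text
t 20.4 p [0.6117 0.2489 0.1513] R [[-0.212, -0.691, 0.691], [-0.198, 0.723, 0.662], [-0.957, 0.003, -0.29]] F [-0.2  1.3 -1.3] w 0.058 ff 138.3 q [ 0.13  0.46 -1.11 -1.21  0.6  -0.21]
err deg [0.04855389 0.1909104  0.38636056]
t [ 0.122 -0.858 -0.411] w [ 0.106 -0.     0.032] rows>= 2.3
```

```bash

python3 -m pendant '[{"tx":0.02,"ty":-0.14,"tz":-0.067,"wx":0.0175,"wy":0,"wz":0.005},{"tx":0.055,"ty":-0.37,"tz":-0.178,"wx":0.046,"wy":0,"wz":0.014},{"tx":0.09,"ty":-0.61,"tz":-0.29,"wx":0.075,"wy":0,"wz":0.023},{"tx":0.122,"ty":-0.858,"tz":-0.411,"wx":0.106,"wy":0,"wz":0.032}]' >/dev/null
python3 -m pendant '[{"tx":0.03,"ty":-0.215,"tz":-0.103,"wx":0.0265,"wy":0,"wz":0.008},{"tx":0.061,"ty":-0.43,"tz":-0.206,"wx":0.053,"wy":0,"wz":0.016},{"tx":0.09,"ty":-0.645,"tz":-0.308,"wx":0.08,"wy":0,"wz":0.024},{"tx":0.122,"ty":-0.858,"tz":-0.411,"wx":0.106,"wy":0,"wz":0.032}]' >/dev/null
python3 -m pendant '[{"tx":0.03,"ty":-0.215,"tz":-0.103,"wx":0.0265,"wy":0,"wz":0.008},{"tx":0.061,"ty":-0.43,"tz":-0.206,"wx":0.053,"wy":0,"wz":0.016},{"tx":0.09,"ty":-0.645,"tz":-0.308,"wx":0.08,"wy":0,"wz":0.024},{"tx":0.122,"ty":-0.858,"tz":-0.411,"wx":0.106,"wy":0,"wz":0.032}]' >/dev/null
python3 -m pendant '[{"tx":0.03,"ty":-0.215,"tz":-0.103,"wx":0.0265,"wy":0,"wz":0.008},{"tx":0.061,"ty":-0.43,"tz":-0.206,"wx":0.053,"wy":0,"wz":0.016},{"tx":0.1,"ty":-0.7,"tz":-0.335,"wx":0.086,"wy":0,"wz":0.026},{"tx":0.122,"ty":-0.858,"tz":-0.411,"wx":0.106,"wy":0,"wz":0.032},{"tx":0.122,"ty":-0.858,"tz":-0.411,"wx":0.106,"wy":0,"wz":0.032},{"tx":0.122,"ty":-0.858,"tz":-0.411,"wx":0.106,"wy":0,"wz":0.032}]' >/dev/null
python3 - <<'E'
from h import *
st(); Rg=Ro.from_quat([-.028,.802,.019,.597]).as_matrix()
plan([.629,-.201,.106],Rg,1); plan([.629,-.201,.0985],Rg,1)
E
```

```text
t 22.2 p [ 0.6293 -0.2032  0.1524] R [[-0.29, -0.066, 0.955], [-0.018, 0.998, 0.064], [-0.957, 0.002, -0.29]] F [-0.2 -0.1 -2.7] w 0.0579 ff 138.2 q [-0.57  0.46 -1.11 -1.21  0.6  -0.21]
t [0.371 0.018 0.111] w [ 0.    -0.002 -0.003] rows>= 0.9
t [0.43  0.018 0.13 ] w [ 0.    -0.002 -0.003] rows>= 1.1
```

```bash

python3 -m pendant '[{"tx":0.1,"ty":0.01,"tz":0.03,"wx":0,"wy":-0.001,"wz":-0.003},{"tx":0.2,"ty":0.018,"tz":0.06,"wx":0,"wy":-0.002,"wz":-0.003},{"tx":0.3,"ty":0.018,"tz":0.09,"wx":0,"wy":-0.002,"wz":-0.003},{"tx":0.37,"ty":0.018,"tz":0.111,"wx":0,"wy":-0.002,"wz":-0.003},{"tx":0.4,"ty":0.018,"tz":0.121,"wx":0,"wy":-0.002,"wz":-0.003},{"tx":0.42,"ty":0.018,"tz":0.127,"wx":0,"wy":-0.002,"wz":-0.003},{"tx":0.43,"ty":0.018,"tz":0.13,"wx":0,"wy":-0.002,"wz":-0.003},{"tx":0.43,"ty":0.018,"tz":0.13,"wx":0,"wy":-0.002,"wz":-0.003}]'
python3 - <<'E'
from h import *
st(); Rg=Ro.from_quat([-.028,.802,.019,.597]).as_matrix(); s=sense(); plan([*s['tool_pos'][:2],.0975],Rg,1)
E
```

```text
clock: 23.0
tool_pos: [0.6309, -0.1991, 0.1022]
orientation: [-0.032, 0.8, 0.019, 0.599]
contact_force: [-8.2, 9.9, 27.5]
width: 0.058
finger_force: 139.4
t 23.0 p [ 0.6309 -0.1991  0.1022] R [[-0.279, -0.074, 0.957], [-0.028, 0.997, 0.069], [-0.96, -0.007, -0.281]] F [-8.2  9.9 27.5] w 0.058 ff 139.4 q [-0.56  0.65 -1.12 -1.42  0.6  -0.21]
t [0.038 0.    0.011] w [0.003 0.004 0.004] rows>= 0.1
```

```bash

python3 -m pendant '[{"tx":-0.024,"ty":0,"tz":-0.007,"wx":0,"wy":0,"wz":0},{"tx":-0.024,"ty":0,"tz":-0.007,"wx":0,"wy":0,"wz":0},{"tx":-0.024,"ty":0,"tz":-0.007,"wx":0,"wy":0,"wz":0}]'
python3 - <<'E'
from h import *
st(); snap('scene','scene8')
# beaker edge lines in scene, below the fingers: compare with those at the start
for f in('scene0','scene8'):
    g=cv2.GaussianBlur(cv2.cvtColor(cv2.imread(f'pics/{f}.png'),cv2.COLOR_BGR2GRAY),(3,3),0).astype(float)
    for y in range(284,308,4):
        d=np.diff(g[y,270:320]); L=270+np.argmin(d[:20]); Rr=290+np.argmax(d[20:]); print(f,y,L,Rr,end=' | ')
    print()
E
```

```text
clock: 23.3
tool_pos: [0.6299, -0.1998, 0.1025]
orientation: [-0.03, 0.801, 0.019, 0.597]
contact_force: [-1.0, 4.1, 7.9]
width: 0.0581
finger_force: 138.5
t 23.3 p [ 0.6299 -0.1998  0.1025] R [[-0.285, -0.071, 0.956], [-0.025, 0.997, 0.066], [-0.958, -0.005, -0.286]] F [-1.   4.1  7.9] w 0.0581 ff 138.5 q [-0.56  0.64 -1.12 -1.41  0.6  -0.21]
scene0 284 273 307 | scene0 288 270 307 | scene0 292 280 306 | scene0 296 280 306 | scene0 300 281 306 | scene0 304 281 306 | 
scene8 284 286 308 | scene8 288 271 309 | scene8 292 280 309 | scene8 296 283 310 | scene8 300 284 310 | scene8 304 285 309 |
```

```bash

python3 -m pendant '[{"tx":0,"ty":0,"tz":0,"wx":0,"wy":0,"wz":0},{"tx":0,"ty":0,"tz":0,"wx":0,"wy":0,"wz":0},{"tx":0,"ty":0,"tz":0,"wx":0,"wy":0,"wz":0},{"tx":0,"ty":0,"tz":0,"wx":0,"wy":0,"wz":0},{"tx":0,"ty":0,"tz":0,"wx":0,"wy":0,"wz":0},{"tx":0,"ty":0,"tz":0,"wx":0,"wy":0,"wz":0}]' 1
python3 - <<'E'
from h import *
st(); snap('scene','scene9')
for f in('scene0','scene9'):
    g=cv2.GaussianBlur(cv2.cvtColor(cv2.imread(f'pics/{f}.png'),cv2.COLOR_BGR2GRAY),(3,3),0).astype(float)
    for y in range(284,308,4):
        d=np.diff(g[y,270:320]); L=270+np.argmin(d[:20]); Rr=290+np.argmax(d[20:]); print(f,y,L,Rr,end=' | ')
    print()
E
```

```text
clock: 23.95
tool_pos: [0.6294, -0.2003, 0.1015]
orientation: [-0.029, 0.802, 0.019, 0.597]
contact_force: [-0.7, -0.4, 0.1]
width: 0.0855
finger_force: 0.0
t 23.95 p [ 0.6294 -0.2003  0.1015] R [[-0.286, -0.069, 0.956], [-0.024, 0.998, 0.065], [-0.958, -0.005, -0.287]] F [-0.7 -0.4  0.1] w 0.0855 ff 0.0 q [-0.56  0.64 -1.12 -1.41  0.6  -0.21]
scene0 284 273 307 | scene0 288 270 307 | scene0 292 280 306 | scene0 296 280 306 | scene0 300 281 306 | scene0 304 281 306 | 
scene9 284 283 309 | scene9 288 282 309 | scene9 292 282 309 | scene9 296 283 309 | scene9 300 283 309 | scene9 304 284 309 |
```

```bash

python3 -m pendant '[{"tx":-0.1,"ty":0,"tz":-0.03,"wx":0,"wy":0,"wz":0},{"tx":-0.3,"ty":0,"tz":-0.09,"wx":0,"wy":0,"wz":0},{"tx":-0.6,"ty":0,"tz":-0.18,"wx":0,"wy":0,"wz":0},{"tx":-0.9,"ty":0,"tz":-0.27,"wx":0,"wy":0,"wz":0},{"tx":-0.9,"ty":0,"tz":-0.27,"wx":0,"wy":0,"wz":0}]' | head -2
python3 -m pendant '[{"tx":-0.3,"ty":0,"tz":-0.4,"wx":0,"wy":0,"wz":0},{"tx":-0.6,"ty":0,"tz":-0.8,"wx":0,"wy":0,"wz":0},{"tx":-0.6,"ty":0,"tz":-0.8,"wx":0,"wy":0,"wz":0},{"tx":-0.6,"ty":0,"tz":-0.8,"wx":0,"wy":0,"wz":0}]' | head -2
python3 - <<'E'
from h import *
st(); snap('scene','sceneA'); snap('top','topA'); T=load('topA'); S=load('sceneA')
a=cv2.imread('pics/topA.png'); b=cv2.imread('pics/sceneA.png'); a0=cv2.imread('pics/top0.png'); b0=cv2.imread('pics/scene0.png')
B=np.array([.619,.209]); ex=np.array([.982,.188]); ey=np.array([-.188,.982])
# truffles: dark round blobs within the box floor in the top view
g=cv2.cvtColor(a,cv2.COLOR_BGR2GRAY)[150:240,155:260]; G=cv2.resize(g,None,fx=6,fy=6,interpolation=cv2.INTER_CUBIC)
c=cv2.HoughCircles(G,cv2.HOUGH_GRADIENT,1,45,param1=60,param2=14,minRadius=26,maxRadius=42)
for x,y,r in (c[0] if c is not None else []):
    X=onz(T,(155+x/6,150+y/6),.017)[:2]-B; print('truffle?',np.round([X@ex,X@ey],3),'r',round(float(r)/6,1))
# differences to the start, outside known places
for n,p,q in(('top',a0,a),('scene',b0,b)):
    d=(cv2.absdiff(p,q).max(2)>45).astype(np.uint8); d=cv2.morphologyEx(d,cv2.MORPH_OPEN,np.ones((3,3)))
    k,_,s,ce=cv2.connectedComponentsWithStats(d); print(n,[s[i].tolist() for i in range(1,k) if s[i][4]>25])
# beaker edges in scene
g=cv2.GaussianBlur(cv2.cvtColor(b,cv2.COLOR_BGR2GRAY),(3,3),0).astype(float)
for f,im in(('0',b0),('A',b)):
    g=cv2.GaussianBlur(cv2.cvtColor(im,cv2.COLOR_BGR2GRAY),(3,3),0).astype(float); print(f,[(int(270+np.argmin(np.diff(g[y,270:320])[:20])),int(290+np.argmax(np.diff(g[y,270:320])[20:]))) for y in range(276,308,4)])
print(np.round(onz(S,(296.3,300),.034),3),np.round(onz(S,(293.5,300),.034),3))
E
```

```text
clock: 24.5
tool_pos: [0.6304, -0.2004, 0.2213]
clock: 24.9
tool_pos: [0.5571, -0.2048, 0.3157]
t 24.9 p [ 0.5571 -0.2048  0.3157] R [[-0.281, -0.068, 0.957], [-0.028, 0.998, 0.063], [-0.959, -0.009, -0.282]] F [ 0.9  0.3 -0.3] w 0.0855 ff 0.0 q [-0.68 -0.13 -1.06 -0.55  0.71 -0.26]
truffle? [-0.054 -0.079] r 6.7
truffle? [-0.055  0.034] r 6.9
top [[140, 134, 96, 41, 2625], [378, 185, 20, 26, 278], [401, 184, 7, 16, 61], [334, 198, 159, 282, 20838], [265, 273, 52, 13, 502], [426, 282, 23, 8, 147], [215, 284, 16, 46, 452], [0, 401, 53, 45, 1558], [165, 412, 99, 68, 3971], [293, 466, 29, 14, 107]]
scene [[173, 0, 22, 19, 302], [196, 0, 8, 13, 63], [222, 1, 17, 53, 685], [264, 12, 10, 5, 42], [181, 20, 11, 17, 90], [206, 23, 10, 34, 285], [164, 24, 12, 35, 279], [245, 38, 41, 11, 168], [160, 46, 31, 51, 538], [192, 47, 12, 11, 103], [191, 61, 10, 17, 132], [250, 60, 29, 17, 248], [243, 91, 44, 17, 284], [163, 101, 22, 9, 91], [201, 109, 19, 13, 140], [254, 109, 11, 6, 48], [268, 109, 12, 7, 65], [244, 109, 46, 74, 1491], [202, 117, 25, 16, 109], [172, 121, 16, 8, 97], [211, 128, 16, 14, 76], [427, 188, 31, 46, 603], [322, 202, 30, 17, 253], [372, 205, 35, 29, 238], [295, 230, 33, 20, 316]]
0 [(279, 307), (279, 306), (273, 307), (270, 307), (280, 306), (280, 306), (281, 306), (281, 306)]
A [(282, 309), (283, 309), (283, 309), (270, 309), (283, 309), (283, 309), (283, 309), (284, 308)]
[ 0.622 -0.193  0.034] [ 0.618 -0.198  0.034]
```

```bash
python3 - <<'E'
from h import *
T=load('topA'); a=cv2.imread('pics/topA.png'); B=np.array([.619,.209]); ex=np.array([.982,.188]); ey=np.array([-.188,.982])
hsv=cv2.cvtColor(a,cv2.COLOR_BGR2HSV); v=hsv[...,2].astype(int)
for p in((226.8,176.4),(224.8,184.8),(232.8,184.8),(228,212),(236.8,210.8)):
    X=onz(T,p,.017)[:2]-B; print('top7 spot',np.round([X@ex,X@ey],3))
U=cv2.resize(a,None,fx=4,fy=4,interpolation=cv2.INTER_CUBIC); vv=cv2.cvtColor(U,cv2.COLOR_BGR2HSV)[...,2]
m=np.zeros(vv.shape,np.uint8); Q=np.array([proj(T,[*(B+x*ex+y*ey),.012])*4 for x,y in((-.052,-.077),(.052,-.077),(.052,.077),(-.052,.077))],np.int32)
cv2.fillConvexPoly(m,Q,255); w=vv[m>0]; print('val pct',np.percentile(w,[5,20,50,80]))
for th in(28,34,40):
    d=((vv<th)&(m>0)).astype(np.uint8); k,_,s,c=cv2.connectedComponentsWithStats(d)
    print(th,[(s[i][4]//16,np.round([(onz(T,c[i]/4,.017)[:2]-B)@ex,(onz(T,c[i]/4,.017)[:2]-B)@ey],3).tolist()) for i in range(1,k) if s[i][4]>160])
# change top7 -> topA at the truffle corner
b=cv2.imread('pics/top7.png'); d=cv2.absdiff(a,b).max(2)[165:225,215:245]; print('diff max/mean',d.max(),d.mean())
# knife tip & lid
E
```

```text
top7 spot [ 0.044 -0.056]
top7 spot [ 0.026 -0.048]
top7 spot [ 0.023 -0.066]
top7 spot [-0.037 -0.046]
top7 spot [-0.038 -0.066]
val pct [30. 39. 45. 63.]
28 [(np.int32(27), [0.04, -0.06]), (np.int32(52), [0.017, -0.055])]
34 [(np.int32(163), [0.027, -0.055]), (np.int32(73), [-0.038, -0.057])]
40 [(np.int32(255), [0.026, -0.052]), (np.int32(57), [0.044, -0.017]), (np.int32(152), [0.041, 0.032]), (np.int32(65), [0.018, 0.018]), (np.int32(31), [-0.005, 0.067]), (np.int32(115), [-0.038, -0.057])]
diff max/mean 64 4.8533333333333335
```

The final checks agree. Truffle groups of three and two lie inside the box, the beaker is upright near the pan centre, the knife lies on the counter, and the bystanders show no change. I hand in.

```bash
python3 -c "
from cell import *
print(hand_in())"
```

```text
the job is handed in; nothing more can be done
None
```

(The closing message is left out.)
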